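# Lever open the large stone case

## Robot

A 7-joint arm with a two-finger parallel gripper is mounted at the origin on the work surface. World frame = base frame: x ahead of the robot, y to its left, z up, the work surface at z = 0. Lengths are in m, angles in rad, forces in N, time in s.
With the tool pointing down it reaches from about 0.35 to 0.9 m from the base axis. Payload 7.2 kg.
Tool frame: the origin (TCP) lies midway between the tips of the shut fingers; the grasp point (between the pads) lies r.tcp_to_grasp behind it (r.tcp_to_grasp is the distance from the TCP to the grasp point, in m); z points along the fingers, y is the line along which they close (so a half turn about z gives the same grasp; the last joint's range is limited). The gripper opens to 85 mm and grips with 20 to 120 N. Pads are 22 mm wide; open, the fingers measure 114 mm over their backs; the gripper's body (76 mm by 85 mm) begins 54 mm behind the grasp point. The pads swing forward as they close: fully open they stand 13 mm farther back than shut.
Start: joints at [-1.278, 0.411, -0.013, 1.596, 0.006, 1.134, -0.082], TCP at [0.221, 0.585, 0.231] pointing down, gripper open.
Joint ranges: [-2.95, 2.95], [-0.29, 1.99], [-1.47, 1.44], [0.14, 2.54], [-1.03, 4.17], [0.13, 1.85], [-2.86, 2.86]. Speed limits (rad/s): [2.39, 2.39, 3.01, 3.01, 3.14, 3.14, 3.14].

## Interface

Orientations are given as a unit quaternion [x, y, z, w].
In Python, from rig import sense, vision, ticket, r gives the robot as it stands.
- The arm moves only by the tool apply_moves, never from a script. Its argument "deltas" is a list of rows, each an object with "travel": the shift along the tool's x, y, z in cm, a list of three; "delta_rot": the turn, a rotation vector about the tool's x, y, z in rad, a list of three; "gripper": the closure, from -1 (fully open) to 1 (shut). A call has 1 to 12 rows; each row shifts and turns the commanded pose from where the row before left it, along the tool's axes as they then stand; what a row does not reach is not made up. A row lasts 1/8 s, in which the tool goes at most 62.5 mm and 10.7 degrees, less where a joint would pass 70% of its speed; a pose out of reach is approached as far as the arm can. A call is refused whole if a number of a shift passes 6.25 or a number of a turn 0.188, either way. A call with a gripper value outside its range is refused whole. The fingers move at their own pace and stop on an object; the grip force is fixed at half the most. Time passes only in rows, so rows that do not move let the fingers close. It gives the time, the measured TCP pose, the force, the opening and the grip force at its end, in the units of the state.
- sense(): the state, without advancing time (a new reading comes with each control period).
- vision.read_camera(name): name is "side" or "top" or "wrist"; returns (picture, depth): 384x512x3 uint8, blue, green, red; 384x512 float32, m along the optical axis (not along the pixel's ray), 0 where there is no reading.
- vision.camera_info(name): a dict with "camera_matrix" (3x3 intrinsics, pixels), "T" (4x4, takes a point from camera to world coordinates). Camera axes: x right, y down, z forward; pixel columns grow to the right and rows downward; lengths in m; the calibration is good to about 2 mm. A picture is of the moment at which its call begins: read the wrist's pose just before it. camera_info takes no time and is no camera call; for the wrist camera it gives the pose at the moment of the call.
- ticket.close_job(): hands the job in; it is judged then, once.
The state is a dict: "time_s": time; "joint_pos": joint angles; "joint_vel": joint speeds; "effort": joint torques, N m; "position": TCP position; "eef_rot": TCP orientation; "contact_force": force on the tool from outside, world axes, zero at the start; "wrist_torque": the same for the moment, N m; "opening": finger opening in m; "grasp_force": force on a finger pad.
Only numpy, scipy, OpenCV 4.12 (cv2) and the standard library are available. Lean on these libraries where they do the work, as an engineer would, in place of code of your own. Each camera call takes 0.05 s, during which the arm holds its last target. There are 200 camera calls.

## Task

Take the flat-bladed opener by its handle, put its blade into the gap under the overhanging front edge of the larger stone case's cover and lever that cover up until it stands half-way open (about 45 degrees) or further; the stiff hinge keeps it up. Raise the cover with the blade only, not with the gripper, and leave the smaller case shut. Then lay the opener down flat on the bench and let go.

Things in the scene. Friction and masses are not known exactly. Their poses are not given: they have to be found in the camera images.
- opener_grip (a point): Opener, a loose tool (80 g) lying left or right in front of the cases: dark wooden handle 100 mm long, 22 wide, 26 high; out of its front end a flat steel blade 55 mm long, 16 wide, 2.5 thick, level with the handle's mid-height. Point: handle centre, 13 mm above its underside; x axis along the tool to the blade, z up. The blade tip is 105 mm from the point along +x.
- large_cover_lip (a point): Larger stone case: fixed wooden box 100 mm deep, 130 wide, 50 high; flat cover 116 mm long, 6 thick, hinged on the side far from the robot, front edge overhanging by 16. Point: middle of the cover's front edge, underside; moves with it. Shut: x axis level, to the hinge line 116 mm away at the same height; z up. Under it, above the front wall, is a gap 12 mm high, 120 wide, open inwards.
- large_cover (a joint): Opening angle of the larger case's cover in rad: 0 shut, as at the start, growing as its front edge rises (up to 1.9). The hinge is stiff, so the cover stays where it is left; raising it takes about 2 N near the front edge.
- small_cover (a joint): Opening angle in rad of the cover of the other stone case, of the same make but smaller (70 mm deep, 80 mm wide, 38 mm high), fixed on the other side of the bench's middle: 0 shut, to be left shut.
There are look-alikes about, which are no part of the job. Leave any pink or yellow look-alike of the part that bears large_cover_lip alone.

How it is judged:
On the way, in this order (a step that is already met when the one before it is completed fails the run):
1. the opener's blade lifts the larger case's cover off its seat (value of joint large_cover above 0.1 rad and contact force between opener and large_cover above 0.2 N), for 0.05 s.
2. the larger case's cover stands about half-way open (value of joint large_cover above 0.7 rad), for 0.2 s.
At the end, for the whole second after the job is handed in: The larger case's cover stays open by more than 0.7 rad (40 degrees), the smaller case is shut (under 0.1 rad), and the opener lies flat on the bench (handle centre lower than 25 mm, level within about 10 degrees), let go (value of joint large_cover above 0.7 rad and value of joint small_cover below 0.1 rad and height (world z) of opener_grip below 0.025 m and angle between opener_grip's own x axis and vertical between 1.4 and 1.75 rad); the robot touches nothing.
It fails at once if the gripper or arm pushes on the larger case's cover (contact force between any of the fingers, the arm and large_cover above 1 N).
It fails at once if the smaller case's cover is opened (value of joint small_cover above 0.15 rad).
It also fails if it takes over 54 s, if anything falls off the work surface, if the arm or the gripper's body presses on something with over 40 N, if the wrist force passes 120 N, or if a joint passes its speed limit or range.

## Working session

There is one attempt and no reset: what is moved stays moved. The work goes in short steps, Python scripts to look and compute and a tool call to move; the robot and the scene stay as the last step left them, time stands still between calls to the robot, and variables do not carry over. Pictures are saved under pics/ and viewed, at most 10 in all, crops included, and the job is handed in when it is done.

Besides the shell and the picture viewer there is one more tool, called after ">>>" by a JSON object that holds its "method" and its "body". apply_moves: Moves the arm, as the interface text tells. Its arguments: {"type":"object","properties":{"deltas":{"type":"array","items":{"type":"object","properties":{"travel":{"type":"array","items":{"type":"number"}},"delta_rot":{"type":"array","items":{"type":"number"}},"gripper":{"type":"number"}}}}},"required":["deltas"]}

```bash
mkdir -p pics; ls; python3 - <<'E'
from rig import sense, vision, r
import cv2,numpy as np
s=sense();print(s, r.tcp_to_grasp)
for n in ["top","side"]:
    p,d=vision.read_camera(n);cv2.imwrite(f"pics/{n}0.png",p);np.savez(f"/tmp/{n}0.npz",p=p,d=d,K=vision.camera_info(n)["camera_matrix"],T=vision.camera_info(n)["T"])
    print(n,vision.camera_info(n))
E
```

```text
pics
{'time_s': 0.0, 'joint_pos': array([-1.27820862,  0.41190701, -0.01267491,  1.59708147,  0.00559791,
        1.13430816, -0.08220295]), 'joint_vel': array([ 0.00091574,  0.00048188, -0.00092745, -0.00162293, -0.00085879,
        0.00102313, -0.00028932]), 'effort': array([ 2.15377040e-04, -6.00620985e+01,  6.82921428e-01, -2.99403942e+01,
        1.39608613e-02,  1.08160262e-02,  2.69870151e-05]), 'position': array([0.2205097 , 0.58425388, 0.23043353]), 'eef_rot': array([ 1.79423398e-01,  9.83771593e-01, -8.29966970e-04, -8.44188038e-05]), 'contact_force': array([-0.54116071,  0.26690169, -0.19816651]), 'wrist_torque': array([ 0.03532698,  0.0088643 , -0.01427881]), 'grasp_force': 0.0, 'opening': 0.08524020890282238} 0.0187
top {'camera_matrix': array([[397.78586821,   0.        , 252.99183017],
       [  0.        , 397.78586821, 193.75027167],
       [  0.        ,   0.        ,   1.        ]]), 'T': array([[-0.01159386, -0.98208238,  0.18809513,  0.36944137],
       [-0.9998824 ,  0.01327464,  0.00767855, -0.10245669],
       [-0.01003786, -0.18798399, -0.9821208 ,  1.2813582 ],
       [ 0.        ,  0.        ,  0.        ,  1.        ]])}
side {'camera_matrix': array([[466.58208273,   0.        , 253.12121682],
       [  0.        , 466.58208273, 189.17766955],
       [  0.        ,   0.        ,   1.        ]]), 'T': array([[ 0.78608621, -0.46008289,  0.41278592,  0.09026013],
       [-0.61793677, -0.56881677,  0.54277217, -0.80085861],
       [-0.01492063, -0.68174131, -0.73144115,  1.00394279],
       [ 0.        ,  0.        ,  0.        ,  1.        ]])}
```

View pics/top0.png

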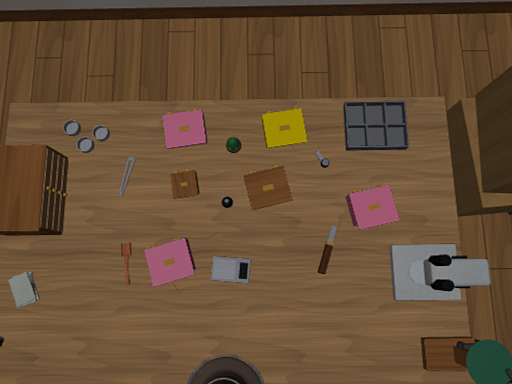

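View pics/side0.png

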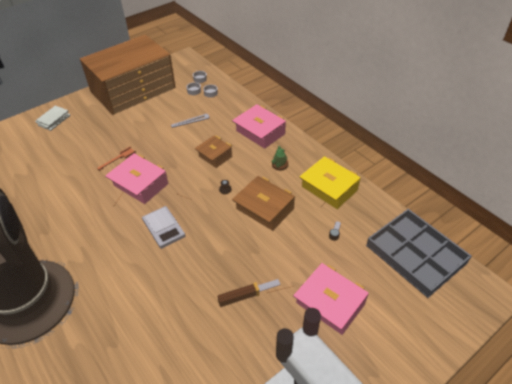

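The top view shows:
- **Brown cases:** larger at (268,187), smaller at (184,183). Pink look-alikes are at (185,129), (169,262) and (373,207), and a yellow one at (285,128).
- **Tools:** (327,250) has a dark handle and a steel blade, which fits the opener. (126,262) is a reddish spatula or brush without a steel blade.

I'll measure these and confirm with a crop.

```bash
cat > h.py <<'E'
import numpy as np,cv2
def load(n):
    z=np.load(f"/tmp/{n}.npz");return z['p'],z['d'],z['K'],z['T']
def cloud(d,K,T):
    v,u=np.mgrid[:d.shape[0],:d.shape[1]]
    P=np.stack([(u-K[0,2])/K[0,0]*d,(v-K[1,2])/K[1,1]*d,d],-1)
    return P@T[:3,:3].T+T[:3,3]
E
python3 - <<'E'
from h import *
p,d,K,T=load("top0");W=cloud(d,K,T)
np.set_printoptions(precision=4,suppress=True)
def box(name,u0,u1,v0,v1,zl,zh):
    w=W[v0:v1,u0:u1].reshape(-1,3);m=(w[:,2]>zl)&(w[:,2]<zh);q=w[m]
    rc=cv2.minAreaRect(q[:,:2].astype(np.float32)*1000)
    print(name,len(q),rc,'zmed',np.median(q[:,2]),np.percentile(q[:,2],[5,95])); print(cv2.boxPoints(rc))
box("large",235,300,155,220,.04,.12)
box("small",160,205,160,205,.03,.12)
box("opener",312,342,220,280,.006,.06)
box("handle",312,342,220,280,.018,.06)
box("ball",215,240,190,212,.006,.2)
box("bench",330,360,250,280,-.1,.1)
ps,ds,Ks,Ts=load("side0");W=cloud(ds,Ks,Ts)
print("side");box("opener",210,290,270,310,.006,.06);box("handle",210,290,270,310,.018,.06);box("large",225,300,170,235,.055,.12);box("small",192,236,132,170,.045,.1)
a=cv2.resize(p[150:290,225:365],None,fx=4,fy=4,interpolation=2);b=cv2.resize(ps[170:310,210:310],None,fx=4,fy=4,interpolation=2)
c=np.zeros((560,790,3),np.uint8);c[:,:560][:, :]=a;c[:,560:]=b[:,:230] if 0 else cv2.resize(b,(230,322)).repeat(1,0)[0:1]*0
c[:322,560:]=cv2.resize(b,(230,322));cv2.imwrite("pics/crop1.png",c)
E
```

```text
large 1524 ((628.9913330078125, -137.23284912109375), (123.07577514648438, 130.2162322998047), 13.348135948181152) zmed 0.05580847521177956 [0.0517 0.06  ]
[[ 554.0846  -88.0907]
 [ 584.1472 -214.7892]
 [ 703.8981 -186.375 ]
 [ 673.8354  -59.6765]]
small 668 ((645.6551513671875, 130.15841674804688), (89.27153015136719, 80.27962493896484), 8.359127044677734) zmed 0.0434073720039404 [0.0388 0.0478]
[[595.6582 163.3828]
 [607.329   83.956 ]
 [695.6521  96.9341]
 [683.9813 176.3608]]
opener 354 ((434.95062255859375, -328.94036865234375), (152.8968963623047, 85.42364501953125), 2.908146619796753) zmed 0.02382457372658453 [0.0092 0.0291]
[[ 356.4336 -290.1621]
 [ 360.7676 -375.4758]
 [ 513.4677 -367.7186]
 [ 509.1336 -282.4049]]
handle 244 ((418.8240966796875, -319.4180603027344), (22.979999542236328, 126.2552261352539), 71.65374755859375) zmed 0.025903100814314572 [0.0203 0.0297]
[[ 355.2886 -310.4541]
 [ 475.1265 -350.194 ]
 [ 482.3596 -328.382 ]
 [ 362.5217 -288.6421]]
ball 86 ((594.4376831054688, 1.0847930908203125), (51.39646911621094, 33.260807037353516), 50.64153289794922) zmed 0.02
[... 650 characters left out ...]
8125, -323.8360595703125), (26.258745193481445, 145.99903869628906), 70.86128234863281) zmed 0.0252779683437393 [0.0198 0.0286]
[[ 356.2378 -312.3064]
 [ 494.1671 -360.1731]
 [ 502.7762 -335.3657]
 [ 364.8468 -287.499 ]]
large 1067 ((629.216796875, -140.37466430664062), (123.1496353149414, 131.75588989257812), 14.1837739944458) zmed 0.056611025342929056 [0.0552 0.0593]
[[ 553.3768  -91.5929]
 [ 585.6614 -219.3322]
 [ 705.0568 -189.1565]
 [ 672.7722  -61.4172]]
small 117 ((647.3258666992188, 125.92312622070312), (85.69498443603516, 79.36177825927734), 9.806380271911621) zmed 0.045844449119110564 [0.045 0.048]
[[598.346  157.7265]
 [611.8629  79.5243]
 [696.3057  94.1198]
 [682.7889 172.322 ]]
```

View pics/crop1.png

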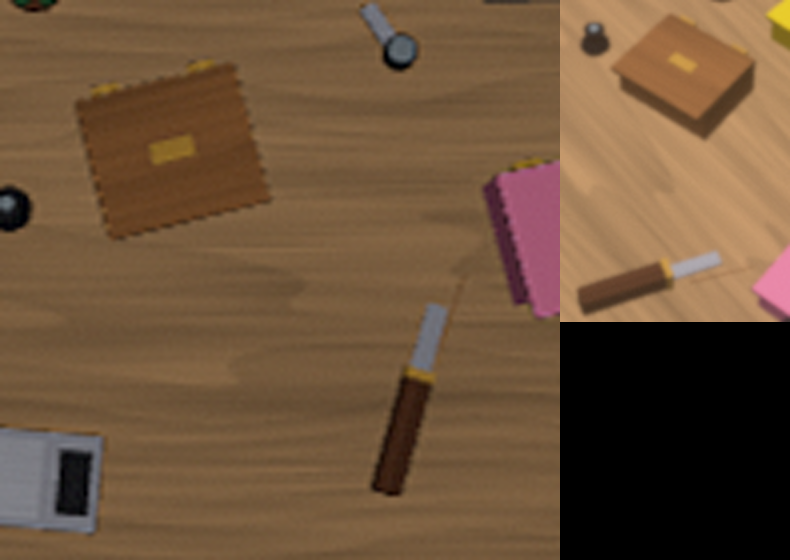

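The crop confirms the opener: dark handle, gold ferrule and steel blade, pointing at about yaw -18°. The larger brown case has its hinges at the back (gold tabs on top), with the cover axis at about yaw +13.7°. I'll move toward the opener by way of a waypoint.

>>> {"method": "apply_moves", "body": {"deltas": [{"travel":[-4.2,-4.2,0],"delta_rot":[0,0,-0.044],"gripper":-1},{"travel":[-4.2,-4.2,0],"delta_rot":[0,0,0],"gripper":-1},{"travel":[-4.2,-4.2,0],"delta_rot":[0,0,0],"gripper":-1},{"travel":[-4.2,-4.2,0],"delta_rot":[0,0,0],"gripper":-1},{"travel":[-4.2,-4.2,0],"delta_rot":[0,0,0],"gripper":-1},{"travel":[-4.2,-4.2,0],"delta_rot":[0,0,0],"gripper":-1},{"travel":[-4.2,-4.2,0],"delta_rot":[0,0,0],"gripper":-1},{"travel":[-4.2,-4.2,0],"delta_rot":[0,0,0],"gripper":-1},{"travel":[-4.2,-4.2,0],"delta_rot":[0,0,0],"gripper":-1}]}}

```text
time_s: 1.23
position: [0.4602, 0.1049, 0.2313]
eef_rot: [0.158, 0.988, 0.0, 0.0]
contact_force: [1.1, 0.6, 0.3]
opening: 0.0856
grasp_force: 0.0
```

```bash
cat > go.py <<'E'
import sys,numpy as np
from rig import sense
from scipy.spatial.transform import Rotation as R
np.set_printoptions(precision=4,suppress=True)
def go(tx,ty,tz,yawx):
    # yawx: wanted yaw (deg) of the tool's x axis, tool down
    s=sense();q=R.from_quat(s['eef_rot']);M=q.as_matrix()
    d=M.T@(np.array([tx,ty,tz])-s['position'])*100
    a=np.deg2rad(yawx);x=np.array([np.cos(a),np.sin(a),0]);z=np.array([0,0,-1.])
    G=np.stack([x,np.cross(z,x),z],1)
    print('t',s['time_s'],'pos',s['position'],'yawx',np.rad2deg(np.arctan2(M[1,0],M[0,0])),'z',M[:,2])
    print('travel_cm',d,np.linalg.norm(d),'rot',R.from_matrix(M.T@G).as_rotvec(),'j',s['joint_pos'])
    print('F',s['contact_force'],'tq',s['wrist_torque'],'open',s['opening'],s['grasp_force'])
if __name__=="__main__": go(*map(float,sys.argv[1:5]))
E
python3 go.py 0.407 -0.317 0.18 161.8
```

```text
t 1.225 pos [0.4602 0.1049 0.2313] yawx 161.8651129083824 z [ 0.0002  0.0003 -1.    ]
travel_cm [ -8.0773 -41.7509   5.1194] 42.83204841661562 rot [0.0003 0.0001 0.0011] j [-0.5863  0.1439  0.2911  1.9694 -0.0481  1.0345  0.9809]
F [1.0844 0.5952 0.2541] tq [0.0987 0.0143 0.0146] open 0.0856472727763902 0.0
```

>>> {"method": "apply_moves", "body": {"deltas": [{"travel":[-1,-5.2,0.64],"gripper":-1,"delta_rot":[0,0,0]},{"travel":[-1,-5.2,0.64],"gripper":-1,"delta_rot":[0,0,0]},{"travel":[-1,-5.2,0.64],"gripper":-1,"delta_rot":[0,0,0]},{"travel":[-1,-5.2,0.64],"gripper":-1,"delta_rot":[0,0,0]},{"travel":[-1,-5.2,0.64],"gripper":-1,"delta_rot":[0,0,0]},{"travel":[-1,-5.2,0.64],"gripper":-1,"delta_rot":[0,0,0]},{"travel":[-1,-5.2,0.64],"gripper":-1,"delta_rot":[0,0,0]},{"travel":[-1,-5.2,0.64],"gripper":-1,"delta_rot":[0,0,0]},{"travel":[0,0,0],"gripper":-1,"delta_rot":[0,0,0]}]}}

```text
time_s: 2.35
position: [0.4041, -0.3176, 0.1796]
eef_rot: [0.161, 0.987, -0.001, -0.001]
contact_force: [0.2, 0.2, -0.4]
opening: 0.0852
grasp_force: 0.0
```

```bash
python3 go.py 0.407 -0.317 0.10 161.8; python3 - <<'E'
from h import *
from rig import vision
i=vision.camera_info("wrist");p,d=vision.read_camera("wrist");cv2.imwrite("pics/w1.png",p);np.savez("/tmp/w1.npz",p=p,d=d,K=i["camera_matrix"],T=i["T"])
W=cloud(d,i["camera_matrix"],i["T"]);q=W.reshape(-1,3)
m=(q[:,2]>.018)&(q[:,2]<.035)&(abs(q[:,0]-.41)<.08)&(abs(q[:,1]+.32)<.08);rc=cv2.minAreaRect(q[m][:,:2].astype(np.float32)*1000);print(m.sum(),rc,cv2.boxPoints(rc),np.median(q[m][:,2]))
E
```

```text
t 2.35 pos [ 0.4041 -0.3176  0.1796] yawx 161.4662540875539 z [-0.0016 -0.0019 -1.    ]
travel_cm [-0.2657  0.1633  7.9585] 7.964608887366747 rot [-0.0023 -0.0009 -0.0058] j [ 0.0867  0.3058  0.5962  1.9542 -0.2075  0.9423  2.0315]
F [ 0.1794  0.2427 -0.3739] tq [ 0.0069 -0.0296 -0.0556] open 0.08516860582261024 0.0
2037 ((407.540771484375, -314.7042236328125), (21.498552322387695, 99.91751861572266), 71.17724609375) [[ 356.78558 -308.75986]
 [ 451.35962 -340.9974 ]
 [ 458.29596 -320.6486 ]
 [ 363.72192 -288.41104]] 0.025915325082887797
```

View pics/w1.png

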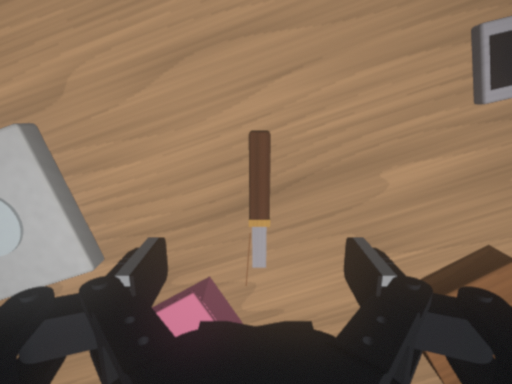

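The wrist view shows the opener between the fingers, with its handle from (259,130) to (259,222) and the blade tip at (259,267). The wrist depth gives the handle centre at (407.5, -314.7) mm and yaw -18.8°. The pink corner is clear of the fingers. Descending.

```bash
python3 go.py 0.4075 -0.3147 0.003 161.2
```

```text
t 2.4 pos [ 0.4049 -0.3151  0.1795] yawx 161.61680515574025 z [-0.0016 -0.0002 -1.    ]
travel_cm [-0.2597  0.1277 17.6518] 17.654140122975697 rot [-0.0007 -0.0014  0.0073] j [ 0.0842  0.3046  0.5939  1.9554 -0.2076  0.9428  2.0297]
F [-0.1099  0.5058 -0.3602] tq [ 0.0396  0.0214 -0.003 ] open 0.08515361674218112 0.0
```

>>> {"method": "apply_moves", "body": {"deltas": [{"travel":[-0.25,0.1,5],"delta_rot":[0,0,0.007],"gripper":-1},{"travel":[0,0,5],"delta_rot":[0,0,0],"gripper":-1},{"travel":[0,0,4],"delta_rot":[0,0,0],"gripper":-1},{"travel":[0,0,2],"delta_rot":[0,0,0],"gripper":-1},{"travel":[0,0,0],"delta_rot":[0,0,0],"gripper":-1}]}}

```text
time_s: 3.02
position: [0.4084, -0.3112, 0.0188]
eef_rot: [0.16, 0.987, 0.001, -0.002]
contact_force: [-0.1, 0.1, 0.8]
opening: 0.0858
grasp_force: 0.0
```

```bash
python3 go.py 0.4075 -0.3147 0.003 161.2
```

```text
t 3.025 pos [ 0.4084 -0.3112  0.0188] yawx 161.5474635775383 z [-0.0028  0.0024 -1.    ]
travel_cm [-0.0314 -0.3619  1.5824] 1.6235494919969453 rot [ 0.0014 -0.0034  0.0061] j [ 0.2098  0.557   0.4511  2.0661 -0.4152  0.6093  2.1964]
F [-0.1112  0.1321  0.8116] tq [ 0.0373  0.0064 -0.0245] open 0.08576935236521327 0.0
```

>>> {"method": "apply_moves", "body": {"deltas": [{"travel":[0,-0.3,0.8],"delta_rot":[0,0,0],"gripper":-1},{"travel":[0,0,0.75],"delta_rot":[0,0,0],"gripper":-1},{"travel":[0,0,0],"delta_rot":[0,0,0],"gripper":-1},{"travel":[0,0,0],"delta_rot":[0,0,0],"gripper":-1}]}}

```text
time_s: 3.52
position: [0.408, -0.3163, 0.0049]
eef_rot: [0.161, 0.987, -0.0, 0.0]
contact_force: [-0.1, 0.8, -0.0]
opening: 0.085
grasp_force: 0.0
```

```bash
python3 go.py 0.4075 -0.3147 0.003 161.2
```

```text
t 3.525 pos [ 0.408  -0.3163  0.0049] yawx 161.44254370350154 z [ 0.0005 -0.0001 -1.    ]
travel_cm [0.103  0.1347 0.1884] 0.25348773662825497 rot [0.     0.0005 0.0042] j [ 0.2338  0.5823  0.432   2.0669 -0.4346  0.5791  2.2187]
F [-0.0722  0.7655 -0.022 ] tq [-0.0011 -0.0426  0.0191] open 0.08495086827704337 0.0
```

Close the gripper, let it settle, then lift.

>>> {"method": "apply_moves", "body": {"deltas": [{"travel":[0,0.1,0.15],"delta_rot":[0,0,0],"gripper":1},{"travel":[0,0,0],"delta_rot":[0,0,0],"gripper":1},{"travel":[0,0,0],"delta_rot":[0,0,0],"gripper":1},{"travel":[0,0,0],"delta_rot":[0,0,0],"gripper":1},{"travel":[0,0,0],"delta_rot":[0,0,0],"gripper":1},{"travel":[0,0,0],"delta_rot":[0,0,0],"gripper":1},{"travel":[0,0,0],"delta_rot":[0,0,0],"gripper":1},{"travel":[0,0,0],"delta_rot":[0,0,0],"gripper":1}]}}

```text
time_s: 4.53
position: [0.4084, -0.3155, 0.0033]
eef_rot: [0.161, 0.987, -0.0, 0.0]
contact_force: [-0.6, 0.6, 6.2]
opening: 0.0205
grasp_force: 59.8
```

```bash
python3 go.py 0.4075 -0.3147 0.003 161.2
```

```text
t 4.525 pos [ 0.4084 -0.3155  0.0033] yawx 161.44122674510993 z [ 0.0005 -0.0002 -1.    ]
travel_cm [0.1068 0.0441 0.0325] 0.12001358525903827 rot [-0.0001  0.0005  0.0042] j [ 0.2335  0.5847  0.4301  2.068  -0.4366  0.5755  2.2187]
F [-0.642   0.6244  6.2183] tq [0.0509 0.1599 0.0124] open 0.02051659849081103 59.76635992527008
```

>>> {"method": "apply_moves", "body": {"deltas": [{"travel":[0,0,-2],"delta_rot":[0,0,0],"gripper":1},{"travel":[0,0,-4],"delta_rot":[0,0,0],"gripper":1},{"travel":[0,0,-4],"delta_rot":[0,0,0],"gripper":1},{"travel":[0.8,3,0],"delta_rot":[0,0,-0.1],"gripper":1},{"travel":[0.8,3,0],"delta_rot":[0,0,-0.1],"gripper":1},{"travel":[0.8,3,0],"delta_rot":[0,0,-0.1],"gripper":1},{"travel":[0,0,0],"delta_rot":[0,0,0],"gripper":1}]}}

```text
time_s: 5.4
position: [0.4043, -0.22, 0.1027]
eef_rot: [0.01, 1.0, 0.001, -0.001]
contact_force: [1.0, -0.4, -0.1]
opening: 0.0207
grasp_force: 59.2
```

```bash
python3 go.py 0.4382 -0.1857 0.10 193.8
```

```text
t 5.4 pos [ 0.4043 -0.22    0.1027] yawx 178.86262947271692 z [-0.001   0.0018 -1.    ]
travel_cm [-3.322   3.4959  0.2754] 4.83040371061074 rot [ 0.0019 -0.0008 -0.2607] j [-0.0025  0.3243  0.4789  2.1414 -0.2251  0.7247  2.1759]
F [ 1.0116 -0.3557 -0.0934] tq [-0.003   0.0074 -0.0197] open 0.020657444928052673 59.17729675769806
```

>>> {"method": "apply_moves", "body": {"deltas": [{"travel":[-1.6,1.8,0],"delta_rot":[0,0,-0.13],"gripper":1},{"travel":[-1.7,1.7,0],"delta_rot":[0,0,-0.13],"gripper":1},{"travel":[0,0,0],"delta_rot":[0,0,0],"gripper":1},{"travel":[0,0,0],"delta_rot":[0,0,0],"gripper":1}]}}

```text
time_s: 5.9
position: [0.4358, -0.1871, 0.1029]
eef_rot: [-0.116, 0.993, -0.0, -0.0]
contact_force: [0.2, -0.4, -0.5]
opening: 0.0209
grasp_force: 59.1
```

```bash
python3 go.py 0.4382 -0.1857 0.0343 193.8; python3 - <<'E'
from h import *
from rig import vision
for n in ["wrist","side"]:
    i=vision.camera_info(n);p,d=vision.read_camera(n);cv2.imwrite(f"pics/{n}2.png",p);np.savez(f"/tmp/{n}2.npz",p=p,d=d,K=i["camera_matrix"],T=i["T"])
    W=cloud(d,i["camera_matrix"],i["T"]);q=W.reshape(-1,3)
    m=(q[:,2]>.045)&(q[:,2]<.065)&(abs(q[:,0]-.629)<.09)&(abs(q[:,1]+.14)<.1);rc=cv2.minAreaRect(q[m][:,:2].astype(np.float32)*1000);print(n,m.sum(),rc,cv2.boxPoints(rc),np.median(q[m][:,2]))
E
```

```text
t 5.9 pos [ 0.4358 -0.1871  0.1029] yawx -166.64931271043216 z [-0.0006 -0.0004 -1.    ]
travel_cm [-0.2753  0.0838  6.8581] 6.864125364113366 rot [-0.0002 -0.0007 -0.0078] j [-0.0296  0.3373  0.4045  2.1075 -0.1952  0.7322  2.3042]
F [ 0.1823 -0.4361 -0.5149] tq [ 0.0119 -0.006   0.0095] open 0.02087765526104098 59.148298501968384
wrist 0 ((0.0, 0.0), (0.0, 0.0), 0.0) [[0. 0.]
 [0. 0.]
 [0. 0.]
 [0. 0.]] nan
side 1601 ((629.6874389648438, -138.70858764648438), (124.16059875488281, 132.70196533203125), 12.662059783935547) [[ 554.5728    -87.579285]
 [ 583.6611   -217.05392 ]
 [ 704.80206  -189.83789 ]
 [ 675.7138    -60.36325 ]] 0.05573796397038444
  return _methods._mean(a, axis=axis, dtype=dtype,
  ret = ret.dtype.type(ret / rcount)
```

View pics/wrist2.png

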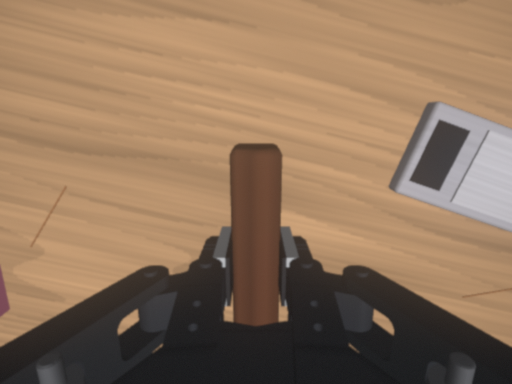

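The wrist camera shows the handle gripped straight (232–281, 145–325), but it can't see the blade. I'll use the side and top views for the blade.

```bash
python3 - <<'E'
from h import *
from rig import vision
np.set_printoptions(precision=4,suppress=True)
i=vision.camera_info("top");p,d=vision.read_camera("top");np.savez("/tmp/top2.npz",p=p,d=d,K=i["camera_matrix"],T=i["T"])
for n in ["side2","top2"]:
    p,d,K,T=load(n);W=cloud(d,K,T)
    c=np.array([.4358,-.1871]);u=np.array([np.cos(.2356),np.sin(.2356)]);v=np.array([-u[1],u[0]])
    s=(W[...,:2]-c)@u;t=(W[...,:2]-c)@v
    m=(s>.052)&(s<.13)&(abs(t)<.03)&(W[...,2]>.08)&(W[...,2]<.14)
    print(n,m.sum())
    for a in np.arange(.05,.12,.01):
        k=m&(s>=a)&(s<a+.01)
        if k.sum(): print(round(a+.005,3),k.sum(),'t',t[k].mean(),t[k].min(),t[k].max(),'z',np.median(W[...,2][k]))
    print('smax',s[m].max() if m.any() else None)
p=load("side2")[0];cv2.imwrite("pics/side2c.png",cv2.resize(p[130:310,150:330],None,fx=3,fy=3,interpolation=2))
E
```

```text
side2 87
0.065 16 t -0.0009127266217840164 -0.009601757678070547 0.00806675237737182 z 0.11332958592615439
0.075 23 t -0.0023936992885174356 -0.010610881472787756 0.0065802492952351035 z 0.11333859004193003
0.085 19 t -0.002335860023493286 -0.00966742101346107 0.005741222398223503 z 0.1141620204904753
0.095 21 t -0.0021202582277812126 -0.00977066918075278 0.006323175972651631 z 0.11248758295208394
0.105 8 t -0.0036306659434531046 -0.00918555002629758 0.004874833996449283 z 0.11389243135001897
smax 0.10389198568751472
top2 23
0.085 4 t 0.004882254384368835 0.0029973871684760697 0.007287119766694137 z 0.11296597592422386
0.095 16 t 0.00043925881267295377 -0.008279202442854723 0.007034981218137073 z 0.11335291218270305
0.105 3 t -0.0002298675194525515 -0.0031224225388343002 0.002671341732050348 z 0.11324897341549978
smax 0.101773477891043
```

View pics/side2c.png

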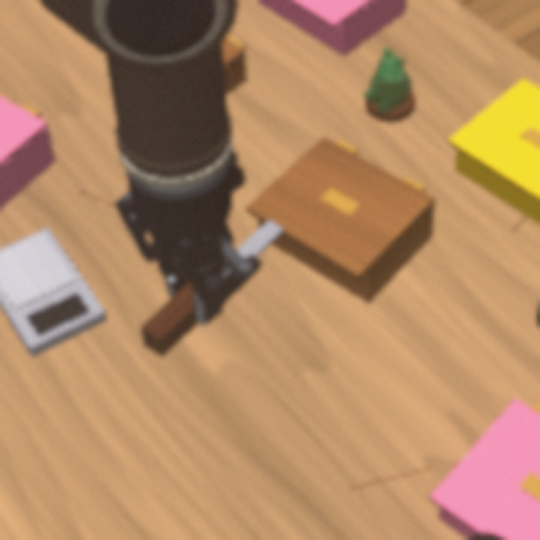

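The blade is level (about 9.5 mm above the TCP) and its tip is 104 mm ahead, at about (280,228) in the crop, pointing at the front edge of the larger case. Lowering to gap height in front of the lip.

```bash
python3 go.py 0.4437 -0.1825 0.0345 193.3
```

```text
t 6.05 pos [ 0.4357 -0.187   0.103 ] yawx -166.6183882190518 z [-0.0004 -0.0002 -1.    ]
travel_cm [-0.8836  0.2576  6.8513] 6.912825454713329 rot [-0.0001 -0.0004  0.0014] j [-0.0296  0.3368  0.4043  2.1077 -0.1952  0.7323  2.3046]
F [-0.5764  0.1282 -0.4145] tq [-0.0079 -0.0237 -0.0388] open 0.020907586421375777 59.14885103702545
```

>>> {"method": "apply_moves", "body": {"deltas": [{"travel":[-0.3,0.25,3],"delta_rot":[0,0,0],"gripper":1},{"travel":[-0.6,0,3],"delta_rot":[0,0,0],"gripper":1},{"travel":[0,0,0.85],"delta_rot":[0,0,0],"gripper":1},{"travel":[0,0,0],"delta_rot":[0,0,0],"gripper":1},{"travel":[0,0,0],"delta_rot":[0,0,0],"gripper":1}]}}

```text
time_s: 6.68
position: [0.4448, -0.1821, 0.0355]
eef_rot: [-0.117, 0.993, -0.0, 0.001]
contact_force: [0.2, 0.5, -0.9]
opening: 0.0208
grasp_force: 59.2
```

```bash
python3 go.py 0.4924 -0.171 0.0345 193.3; python3 - <<'E'
from h import *
from rig import vision,sense
np.set_printoptions(precision=4,suppress=True)
pos=sense()['position']
i=vision.camera_info("side");p,d=vision.read_camera("side");W=cloud(d,i["camera_matrix"],i["T"])
u=np.array([np.cos(.233),np.sin(.233)]);v=np.array([-u[1],u[0]])
s=(W[...,:2]-pos[:2])@u;t=(W[...,:2]-pos[:2])@v
m=(s>.06)&(s<.112)&(abs(t)<.014)&(W[...,2]>.02)&(W[...,2]<.08)
print(m.sum(),np.percentile(W[...,2][m],[5,50,95]),t[m].mean())
k=(abs(t)<.012)&(W[...,2]>.05)&(W[...,2]<.065)&(s>.1); print('lip s',np.sort(s[k])[:8])
cv2.imwrite("pics/side3c.png",cv2.resize(p[160:290,170:300],None,fx=4,fy=4,interpolation=2))
E
```

```text
t 6.675 pos [ 0.4448 -0.1821  0.0355] yawx -166.5066043616825 z [ 0.0012 -0.0004 -1.    ]
travel_cm [-4.8894 -0.0278  0.1032] 4.890556956103164 rot [-0.0006  0.0011  0.0034] j [ 0.0134  0.4653  0.3437  2.135  -0.2788  0.5817  2.3638]
F [ 0.2043  0.5296 -0.8802] tq [-0.039  -0.0258 -0.0399] open 0.02080557927598122 59.158973693847656
89 [0.0427 0.0467 0.0495] -0.0020938782215656785
lip s [0.1279 0.1282 0.1292 0.1293 0.13   0.1303 0.1305 0.1306]
```

View pics/side3c.png

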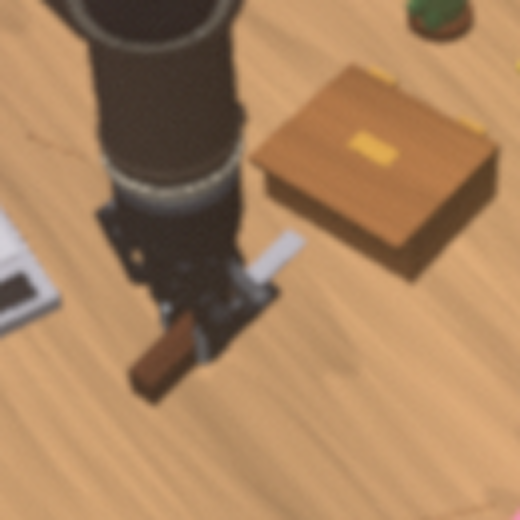

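The blade (tip at (300,238) in the crop) lines up with the lip at gap height, 25 mm short of it. Inserting about 25 mm past the lip.

>>> {"method": "apply_moves", "body": {"deltas": [{"travel":[-1.2,0,0.1],"delta_rot":[0,0,0],"gripper":1},{"travel":[-1.2,0,0],"delta_rot":[0,0,0],"gripper":1},{"travel":[-0.8,0,0],"delta_rot":[0,0,0],"gripper":1},{"travel":[-0.8,0,0],"delta_rot":[0,0,0],"gripper":1},{"travel":[-0.6,0,0],"delta_rot":[0,0,0],"gripper":1},{"travel":[-0.4,0,0],"delta_rot":[0,0,0],"gripper":1},{"travel":[0,0,0],"delta_rot":[0,0,0],"gripper":1}]}}

```text
time_s: 7.6
position: [0.4932, -0.1699, 0.0335]
eef_rot: [-0.118, 0.993, 0.0, -0.0]
contact_force: [-0.6, 0.1, -0.5]
opening: 0.0206
grasp_force: 59.2
```

```bash
python3 go.py 0.4924 -0.171 0.0345 193.3
```

```text
t 7.6 pos [ 0.4932 -0.1699  0.0335] yawx -166.45558289219187 z [-0.0001  0.     -1.    ]
travel_cm [ 0.1068 -0.0901 -0.0976] 0.17042012278144866 rot [ 0.     -0.0001  0.0043] j [-0.0254  0.5204  0.341   2.0379 -0.2868  0.6283  2.3147]
F [-0.6187  0.1328 -0.5295] tq [-0.0046 -0.0705 -0.0019] open 0.020617366691725966 59.15886104106903
```

>>> {"method": "apply_moves", "body": {"deltas": [{"travel":[0,0,-0.6],"delta_rot":[0,0,0],"gripper":1},{"travel":[0,0,-0.6],"delta_rot":[0,0,0],"gripper":1},{"travel":[-0.15,0,-0.9],"delta_rot":[0,0,0],"gripper":1},{"travel":[-0.2,0,-0.8],"delta_rot":[0,0,0],"gripper":1},{"travel":[-0.2,0,-0.75],"delta_rot":[0,0,0],"gripper":1},{"travel":[0,0,0],"delta_rot":[0,0,0],"gripper":1}]}}

```text
time_s: 8.35
position: [0.4994, -0.1687, 0.0709]
eef_rot: [-0.118, 0.993, -0.0, 0.001]
contact_force: [0.2, -0.5, -1.7]
opening: 0.021
grasp_force: 59.1
```

```bash
python3 go.py 0.4985 -0.1685 0.070 193.3; cat > cov.py <<'E'
from h import *
from rig import vision,sense
import sys
np.set_printoptions(precision=4,suppress=True)
pos=sense()['position']
i=vision.camera_info("side");p,d=vision.read_camera("side");W=cloud(d,i["camera_matrix"],i["T"])
L=np.array([.5692,-.1528]);u=np.array([np.cos(.232),np.sin(.232)]);v=np.array([-u[1],u[0]])
s=(W[...,:2]-L)@u;t=(W[...,:2]-L)@v
m=(s>.02)&(s<.105)&(t>-.06)&(t<-.02)&(W[...,2]>.056)
a=np.polyfit(s[m],W[...,2][m],1);print('cover deg',-np.degrees(np.arctan(a[0])),m.sum())
sp=(W[...,:2]-pos[:2])@u;tp=(W[...,:2]-pos[:2])@v
for lo in np.arange(.05,.11,.01):
    k=(sp>=lo)&(sp<lo+.01)&(abs(tp)<.014)&(abs(W[...,2]-pos[2])<.03)
    if k.sum()>2: print('s',round(lo+.005,3),k.sum(),'dz',np.median(W[...,2][k])-pos[2])
if len(sys.argv)>1: cv2.imwrite(f"pics/{sys.argv[1]}.png",cv2.resize(p[140:290,170:320],None,fx=4,fy=4,interpolation=2))
E
python3 cov.py side4c
```

```text
t 8.35 pos [ 0.4994 -0.1687  0.0709] yawx -166.4532106584681 z [ 0.002  -0.0003 -1.    ]
travel_cm [0.0839 0.0387 0.0934] 0.13135878258696995 rot [-0.0007  0.0019  0.0043] j [-0.0557  0.4653  0.3721  2.0079 -0.2534  0.7102  2.2807]
F [ 0.248  -0.4876 -1.6585] tq [-0.0191 -0.0128 -0.0146] open 0.020962777734749888 59.059712290763855
cover deg 20.529383711242794 259
s 0.065 6 dz 0.011068577816965353
s 0.075 16 dz 0.011322392276009119
s 0.085 48 dz 0.022038274164175475
s 0.095 20 dz 0.021950854438489098
s 0.105 25 dz 0.016924614933521598
```

View pics/side4c.png

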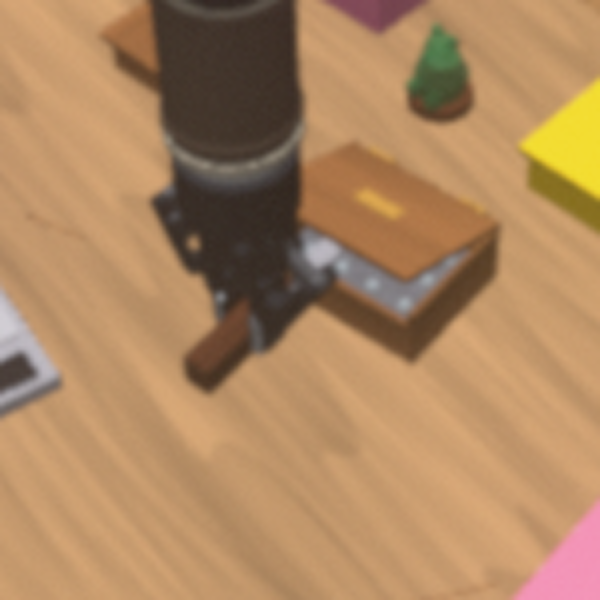

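The cover is up 20.5° on the blade, which holds level, as planned. Continuing along the arc.

>>> {"method": "apply_moves", "body": {"deltas": [{"travel":[-0.3,0,-0.75],"delta_rot":[0,0,0],"gripper":1},{"travel":[-0.35,0,-0.7],"delta_rot":[0,0,0],"gripper":1},{"travel":[-0.45,0,-0.65],"delta_rot":[0,0,0],"gripper":1},{"travel":[-0.5,0,-0.6],"delta_rot":[0,0,0],"gripper":1},{"travel":[0,0,0],"delta_rot":[0,0,0],"gripper":1}]}}

```text
time_s: 9.02
position: [0.5151, -0.1648, 0.0977]
eef_rot: [-0.118, 0.993, -0.0, 0.001]
contact_force: [1.1, -0.4, -0.2]
opening: 0.021
grasp_force: 59.1
```

```bash
python3 go.py 0.515 -0.165 0.097 193.3; python3 cov.py
```

```text
t 9.025 pos [ 0.5151 -0.1648  0.0977] yawx -166.4445485399145 z [ 0.0018 -0.0003 -1.    ]
travel_cm [ 0.0114 -0.0127  0.0744] 0.07636585415814016 rot [-0.0007  0.0017  0.0045] j [-0.0805  0.4439  0.3884  1.9577 -0.2334  0.7812  2.2477]
F [ 1.146  -0.4156 -0.1608] tq [ 0.0136  0.0532 -0.0005] open 0.020967692186952942 59.10112023353577
cover deg 38.97080422283808 139
s 0.075 14 dz 0.011081217192005
s 0.085 31 dz 0.012642548715035395
s 0.095 24 dz 0.013751302849772162
s 0.105 10 dz 0.02020571102470997
```

>>> {"method": "apply_moves", "body": {"deltas": [{"travel":[-0.55,0,-0.6],"delta_rot":[0,0,0],"gripper":1},{"travel":[-0.55,0,-0.55],"delta_rot":[0,0,0],"gripper":1},{"travel":[-0.6,0,-0.5],"delta_rot":[0,0,0],"gripper":1},{"travel":[-0.65,0,-0.45],"delta_rot":[0,0,0],"gripper":1},{"travel":[0,0,0],"delta_rot":[0,0,0],"gripper":1},{"travel":[0,0,0],"delta_rot":[0,0,0],"gripper":1}]}}

```text
time_s: 9.82
position: [0.5371, -0.1593, 0.1182]
eef_rot: [-0.118, 0.993, -0.0, 0.0]
contact_force: [-0.1, -0.4, -0.7]
opening: 0.0209
grasp_force: 59.1
```

```bash
python3 go.py 0.538 -0.159 0.117 193.3; python3 cov.py
```

```text
t 9.825 pos [ 0.5371 -0.1593  0.1182] yawx -166.45857349165013 z [ 0.0005  0.     -1.    ]
travel_cm [-0.0971  0.0099  0.1173] 0.1525710152485088 rot [-0.0001  0.0005  0.0042] j [-0.1003  0.4446  0.3959  1.8946 -0.2239  0.8449  2.2176]
F [-0.0782 -0.4091 -0.6805] tq [0.0132 0.0839 0.0405] open 0.020875439900464147 59.124741554260254
cover deg 61.7460977376404 98
s 0.075 7 dz 0.01051070173614406
s 0.085 17 dz 0.011272841974584849
s 0.095 27 dz 0.012095917382446822
s 0.105 18 dz 0.010159828164099619
```

The cover is at about 60°. Withdrawing the blade straight back, then lowering.

>>> {"method": "apply_moves", "body": {"deltas": [{"travel":[2,0,0],"delta_rot":[0,0,0],"gripper":1},{"travel":[3,0,0],"delta_rot":[0,0,0],"gripper":1},{"travel":[3,0,0],"delta_rot":[0,0,0],"gripper":1},{"travel":[3,-1.5,0],"delta_rot":[0,0,0],"gripper":1},{"travel":[0,0,4],"delta_rot":[0,0,0],"gripper":1},{"travel":[0,0,4],"delta_rot":[0,0,0],"gripper":1},{"travel":[0,0,2.5],"delta_rot":[0,0,0],"gripper":1},{"travel":[0,0,0],"delta_rot":[0,0,0],"gripper":1},{"travel":[0,0,0],"delta_rot":[0,0,0],"gripper":1}]}}

```text
time_s: 11.0
position: [0.4338, -0.2001, 0.0139]
eef_rot: [-0.118, 0.993, -0.0, 0.0]
contact_force: [0.3, -0.5, 0.2]
opening: 0.021
grasp_force: 59.1
```

```bash
python3 go.py 0.434 -0.2 0.0035 193.3; python3 cov.py
```

```text
t 11.0 pos [ 0.4338 -0.2001  0.0139] yawx -166.48449240209445 z [ 0.0009 -0.0004 -1.    ]
travel_cm [-0.0173  0.0064  1.0357] 1.0358250295069285 rot [-0.0005  0.0007  0.0038] j [ 0.0649  0.5043  0.3342  2.1505 -0.3178  0.5317  2.4429]
F [ 0.2978 -0.4928  0.1814] tq [-0.0024  0.0279  0.016 ] open 0.020999383547666204 59.130685329437256
cover deg 61.93109160667497 97
s 0.055 8 dz 0.011323707732658568
s 0.065 18 dz 0.011350277099915825
s 0.075 28 dz 0.009870133947968214
s 0.085 41 dz 0.007970993163209157
s 0.095 40 dz -0.001588382147815863
s 0.105 25 dz -0.012968422533257355
```

>>> {"method": "apply_moves", "body": {"deltas": [{"travel":[0,0,0.6],"delta_rot":[0,0,0],"gripper":1},{"travel":[0,0,0.4],"delta_rot":[0,0,0],"gripper":1},{"travel":[0,0,0],"delta_rot":[0,0,0],"gripper":1},{"travel":[0,0,0],"delta_rot":[0,0,0],"gripper":-1},{"travel":[0,0,0],"delta_rot":[0,0,0],"gripper":-1},{"travel":[0,0,0],"delta_rot":[0,0,0],"gripper":-1},{"travel":[0,0,0],"delta_rot":[0,0,0],"gripper":-1},{"travel":[0,0,0],"delta_rot":[0,0,0],"gripper":-1},{"travel":[0,0,0],"delta_rot":[0,0,0],"gripper":-1},{"travel":[0,0,0],"delta_rot":[0,0,0],"gripper":-1}]}}

```text
time_s: 12.3
position: [0.4334, -0.1997, 0.0031]
eef_rot: [-0.118, 0.993, 0.0, 0.0]
contact_force: [0.0, 0.1, -0.5]
opening: 0.0853
grasp_force: 0.0
```

>>> {"method": "apply_moves", "body": {"deltas": [{"travel":[0,0,-2],"delta_rot":[0,0,0],"gripper":-1},{"travel":[0,0,-4],"delta_rot":[0,0,0],"gripper":-1},{"travel":[0,0,-6],"delta_rot":[0,0,0],"gripper":-1},{"travel":[0,0,-6],"delta_rot":[0,0,0],"gripper":-1},{"travel":[0,0,0],"delta_rot":[0,0,0],"gripper":-1},{"travel":[0,0,0],"delta_rot":[0,0,0],"gripper":-1}]}}

```text
time_s: 13.05
position: [0.4332, -0.1993, 0.1828]
eef_rot: [-0.118, 0.993, 0.0, 0.0]
contact_force: [0.5, 0.8, 0.9]
opening: 0.0855
grasp_force: 0.0
```

```bash
python3 go.py 0.434 -0.2 0.18 193.3; python3 cov.py side9c; python3 - <<'E'
from h import *
from rig import vision
p,d=vision.read_camera("wrist");i=vision.camera_info("wrist");W=cloud(d,i["camera_matrix"],i["T"]).reshape(-1,3)
m=(W[:,2]>.008)&(W[:,2]<.04)&(np.hypot(W[:,0]-.434,W[:,1]+.2)<.06)
print(m.sum(),np.percentile(W[m][:,2],[5,50,95]))
E
```

```text
t 13.05 pos [ 0.4332 -0.1993  0.1828] yawx -166.44323581650215 z [ 0.0002  0.0005 -1.    ]
travel_cm [-0.0657 -0.0882  0.2847] 0.3052172707588635 rot [0.0005 0.0003 0.0045] j [-0.0829  0.2198  0.4828  2.028  -0.1281  0.9223  2.275 ]
F [0.5138 0.7666 0.9266] tq [-0.0972  0.0105  0.0259] open 0.08546514972520991 0.0
cover deg 61.96219421505626 98
2111 [0.02202344 0.02550218 0.02678607]
```

View pics/side9c.png

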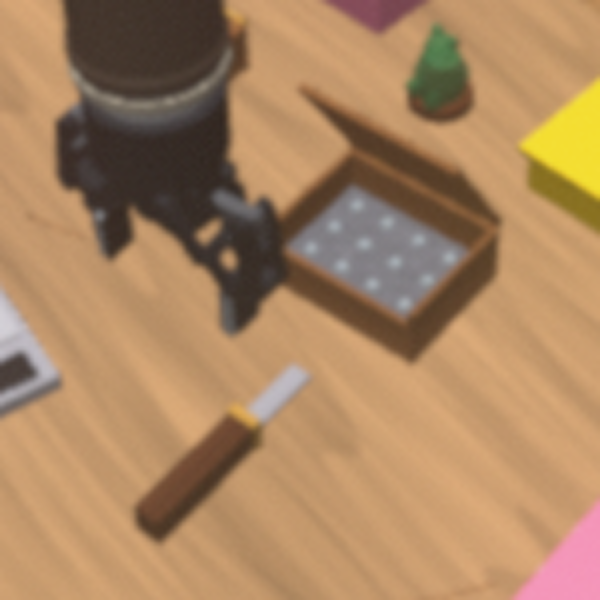

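The picture shows the opener flat on the bench from (150,525) to (300,375), the cover standing open with its raised edge at (300,90), and the gripper clear of everything. Handing in.

```bash
python3 -c "
from rig import ticket
print(ticket.close_job())"
```

```text
the job is handed in; nothing more can be done
None
```

The opener's blade levered the larger case's cover up to about 60° and it stays there; the opener lies flat on the bench, let go, the smaller case was not touched, and the job was handed in at about 13 s (no verdict was shown).

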